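# Stand a fallen tube rack back on its feet and push it against the reagent shelf

### The arm

A 6-joint arm with a two-finger parallel gripper is mounted at the origin on the work surface. World frame = base frame: x ahead of the robot, y to its left, z up, the work surface at z = 0. Lengths are in m, angles in rad, forces in N, time in s.
With the tool pointing down it reaches from about 0.325 to 0.75 m from the base axis. Payload 7.6 kg.
Tool frame: the origin (TCP) lies at the centre of the arm's flange, where the gripper is bolted on; the fingertips stand 173 mm ahead of it and the grasp point (between the pads) lies 155 mm ahead of it (grip_depth is the distance from the TCP to the grasp point, in m); y points along the fingers, z is the direction in which the jaws open and shut, and the axes are right-handed (so a half turn about y gives the same grasp; the last joint's range is limited). The gripper opens to 85 mm and grips with 20 to 120 N. Pads are 22 mm wide; open, the fingers measure 114 mm over their backs; the gripper's body (76 mm by 85 mm) begins 54 mm behind the grasp point. The pads swing forward as they close: fully open they stand 13 mm farther back than shut.
Start: joints at [-1.37, 0.052, 1.401, -0, 1.689, -0.07], TCP at [0.14, -0.506, 0.405] pointing down, gripper open.
Joint ranges: [-2.9, 2.9], [-0.91, 2.17], [0.12, 2.37], [-1.06, 4.2], [0.26, 2.73], [-2.93, 2.93]. Speed limits (rad/s): [2.57, 2.57, 3.01, 3.14, 3.14, 3.14].

### API

Orientations are given as a rotation vector (axis times angle).
In Python, from bench import observe, get_image, camera_params, job_done, grip_depth gives the robot as it stands.
- The arm moves only by the tool play_rows, never from a script. Its argument "plan" is a list that holds one entry, the list of rows, each a list of 7 numbers: the turn, a rotation vector about the tool's x, y, z in rad, then the shift along the tool's x, y, z in mm, then the gripper command: -1 is fully open, 1 is shut, values between are in proportion. In form: [[[rx, ry, rz, dx, dy, dz, grip], ...]]. A call has exactly 5 rows; each row shifts and turns the commanded pose from where the row before left it, along the tool's axes as they then stand; what a row does not reach is not made up. A row lasts 1/12 s, in which the tool goes at most 41.7 mm and 7.16 degrees, less where a joint would pass 70% of its speed; a pose out of reach is approached as far as the arm can. A call is refused whole if a number of a shift passes 41.7 or a number of a turn 0.125, either way. A call with a gripper value outside its range is refused whole. The fingers move at their own pace and stop on an object; "grip_force" is the grip in N (left out, the last holds). Time passes only in rows, so rows that do not move let the fingers close, or fill a call up. It gives the time, the measured TCP pose, the force and the opening at its end, in the units of the state.
- observe(): the state, without advancing time (a new reading comes with each control period).
- get_image(name): name is "scene" or "top" or "wrist"; returns the picture (420x560x3 uint8, red, green, blue); there is no depth.
- camera_params(name): a dict with "fx", "fy", "cx", "cy" (pixels), "k1" (the pictures are not rectified: a ray, as slopes to the right and down, at radius r is drawn at 1 + k1 r^2 times it, then the intrinsics apply), "R" (3x3) and "t" (3): a world point X has camera coordinates R X + t. Camera axes: x right, y down, z forward; pixel columns grow to the right and rows downward; lengths in m; the calibration is good to about 2 mm. A picture is of the moment at which its call begins: read the wrist's pose just before it. camera_params takes no time and is no camera call; for the wrist camera it gives the pose at the moment of the call.
- job_done(): hands the job in, once; it reports no verdict.
The state is a dict: "time": time; "joint_pos": joint angles; "dq": joint speeds; "effort": joint torques, N m; "tool_pos": TCP position; "eef_rot": TCP orientation; "contact_force": force on the tool from outside, world axes, zero at the start; "ft_torque": the same for the moment, N m; "grip_width": opening from 0.0 (shut) to 1.0 (fully open).
Only numpy, scipy, OpenCV 4.12 (cv2) and the standard library are available. Lean on these libraries where they do the work, as an engineer would, in place of code of your own. Each camera call takes 0.05 s, during which the arm holds its last target. There are 200 camera calls.

### The job

An empty white tube rack has been knocked over and lies on its long side on the bench, its holes facing the robot. With the fingertips, push it over so that it stands on its feet again, holes up, then push it gently back across the bench until its long side rests flush against the front of the reagent shelf. Only push it, never grip or lift it, and leave everything else where it stands.

Things in the scene. Friction and masses are not known exactly. Their poses are not given: they have to be found in the camera images.
- rack: Empty white plastic tube rack, loose, 0.17 to 0.34 kg: standing 246 mm long (its y), 104 wide (x), 70 high (z, up through the holes). Origin: centre of the underside. At the start it lies on its -x long side, 104 mm high and 70 deep, z level towards the robot, x up. Standing, its long sides are closed from 4 to 34 mm above the table; the deck's edge above is 2 mm back.
- rack_deck (a point): Centre of the deck, the face with 4 x 10 square openings of 19 mm (no fingertip enters), 70 mm from the underside. At the start it is upright, facing the robot, its centre 52 mm above the table. Pushed at mid-length, 80 mm or more above the table, the rack tips away from the robot with little sliding; past about 35 degrees it falls onto its feet by itself.
- rack_base (a point): Centre of the underside (the origin of rack): 52 mm above the table at the start, at table height when the rack stands. The underside's lower edge, straight below this point at the start, is the edge it tips over; once it stands, its near long side is about there.
- rack_mid (a point): the middle of the rack, half-way up, 35 mm from underside and deck; 52 mm above the table at the start, 35 mm when it stands, at most 63 mm while it tips on its edge
- rack_end_a (a point): centre of one end face of the rack (its +y end, at the robot's left), 35 mm above the underside level; 246 mm from rack_end_b
- rack_end_b (a point): centre of the other end face (its -y end, at the robot's right)
- shelf: Reagent shelf at the back of the bench: white laminate, fixed, 752 mm wide (its y), 150 deep (x), 150 high at its ends, stock on its board up to 215 mm. Its flat closed front panel, 720 mm wide and 85 high, faces the robot. Origin: middle of the front panel's lower edge, at table height; x points into the shelf, away from the robot, square to the panel.
- samples: Bystander: small green tube rack, 52 x 124 mm, 99 mm high with its blue-capped tubes, loose, near the shelf to one side; origin at the centre of its underside
- boxes: Bystander: stack of three clear freezer boxes with white lids, 134 x 134 mm, 144 mm high, loose, near the shelf on the other side from the sample rack; origin at the centre of its underside
- pump: Bystander: clear pump bottle, 60 mm across, 198 mm high, loose, to one side of the fallen rack; origin at the centre of its underside
- tube50: Bystander: standing 50 ml tube with blue screw cap, 35 mm across, 114 mm high, loose, to one side of the fallen rack; origin at the centre of its underside
- tipbox: Bystander: pipette-tip box, blue base and clear lid, 92 x 126 mm, 95 mm high, loose, right of the work; origin at the centre of its underside
- marker: Bystander: marker pen lying flat, 121 mm long along its y, 12 mm thick, loose; origin on its underside at mid-length

How it is judged:
By the outcome, as a careful person would: the job done as asked, in the order asked, and still so for the second after the job is handed in, with the robot touching nothing.
It also fails if it takes over 48 s, if anything falls off the work surface, if the arm or the gripper's body presses on something with over 40 N, if the wrist force passes 120 N, or if a joint passes its speed limit or range.

## Working session

There is one attempt and no reset: what is moved stays moved. The work goes in short steps, Python scripts to look and compute and a tool call to move; the robot and the scene stay as the last step left them, time stands still between calls to the robot, and variables do not carry over. Pictures are saved under pics/ and viewed, about 8 in all and at most 12, crops included, and the job is handed in when it is done.

Besides the shell and the picture viewer there is one more tool, called after "Emit:" by a JSON object that holds its "op" and its "data". play_rows: Moves the arm, as the interface text tells. Its arguments: {"type":"object","properties":{"plan":{"type":"array","items":{"type":"array","items":{"type":"array","items":{"type":"number"}}}},"grip_force":{"type":"number"}},"required":["plan"]}

```bash
ls; mkdir -p pics
cat > h.py <<'E'
import numpy as np, cv2
from bench import *
from scipy.spatial.transform import Rotation as Ro
def save(n,f,crop=None,s=1):
    im=get_image(n)[:,:,::-1]
    if crop: a,b,c,d=crop; im=im[b:d,a:c]
    cv2.imwrite('pics/'+f,cv2.resize(im,None,fx=s,fy=s,interpolation=cv2.INTER_CUBIC))
def px2w(P,u,v,z):
    x=np.array([(u-P['cx'])/P['fx'],(v-P['cy'])/P['fy']]);d=x.copy()
    for _ in range(20): d=x/(1+P['k1']*(d@d))
    R=np.array(P['R']);c=-R.T@np.array(P['t']);r=R.T@np.array([d[0],d[1],1])
    return (c+r*(z-c[2])/r[2])
def w2px(P,X):
    p=np.array(P['R'])@np.array(X)+np.array(P['t']);d=p[:2]/p[2];d=d*(1+P['k1']*(d@d))
    return np.array([d[0]*P['fx']+P['cx'],d[1]*P['fy']+P['cy']])
E
python3 - <<'E'
from h import *
save('top','t0.png',s=1.42);save('scene','s0.png',s=1.42)
print(observe())
for n in('top','scene'):
    P=camera_params(n);print(n,P, -np.array(P['R']).T@np.array(P['t']))
E
```

```text
pics
{'time': 0.1, 'joint_pos': array([-1.37032484e+00,  5.27814784e-02,  1.40159469e+00,  1.24222594e-05,
        1.68859102e+00, -7.03022486e-02]), 'dq': array([-0.0004577 , -0.00082282, -0.00189689,  0.0024083 ,  0.00115013,
       -0.00081211]), 'effort': array([ 6.23058404e-04, -3.82581711e+01, -3.60984921e+01, -6.17156502e-05,
        4.78506874e-03,  1.63754595e-05]), 'tool_pos': array([ 0.14044399, -0.50584678,  0.40396684]), 'eef_rot': array([-0.28296837,  2.07812078, -2.07524435]), 'contact_force': array([ 0.3217462 , -0.01470623, -1.15443365]), 'ft_torque': array([-0.03996882, -0.04840652, -0.04593556]), 'grip_width': 0.9995288535989307}
top {'fx': 415.04521916754817, 'fy': 415.04521916754817, 'cx': 275.5641075412986, 'cy': 214.4290379530752, 'k1': 0.031406696428367416, 'R': array([[-8.29095914e-02, -9.96556943e-01,  5.09561360e-04],
       [-9.76253352e-01,  8.11177031e-02, -2.00871379e-01],
       [ 2.00138433e-01, -1.71516249e-02, -9.79617491e-01]]), 't': array([0.03764613, 0.51499989, 0.98864004])} [0.30802672 0.01269769 1.07191863]
scene {'fx': 385.45536090575115, 'fy': 385.45536090575115, 'cx': 279.8055351350176, 'cy': 213.13430479485908, 'k1': 0.027640482939719144, 'R': array([[-0.43403322,  0.9008545 , -0.00873624],
       [ 0.74943526,  0.35566362, -0.55843548],
       [-0.49996196, -0.24892679, -0.82950196]]), 't': array([ 0.22208138, -0.35418456,  1.25271405])} [0.98813847 0.23774165 0.84327969]
```

View pics/t0.png

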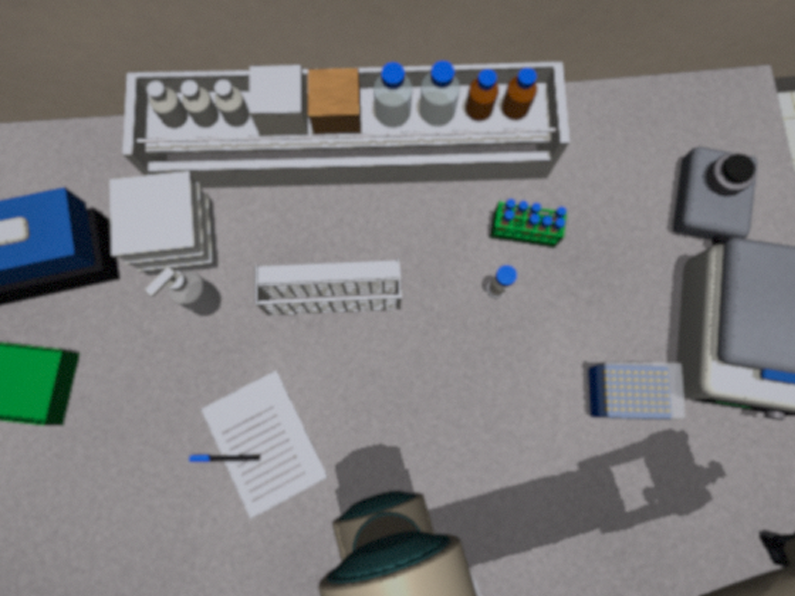

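View pics/s0.png

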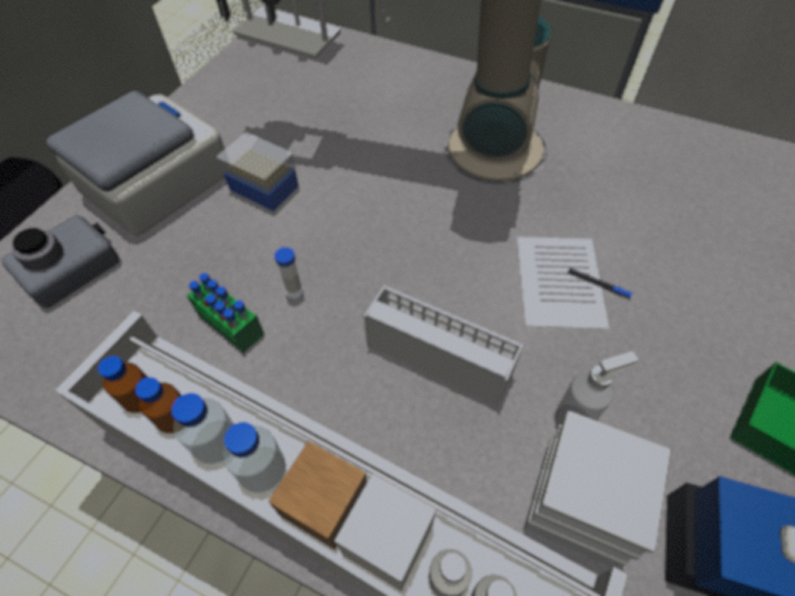

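Run:
```python
from h import *
import cv2
im=get_image('top')[:,:,::-1]
a=cv2.resize(im[88:128,80:410],None,fx=2.4,fy=5,interpolation=cv2.INTER_CUBIC)
b=cv2.resize(im[175:230,165:300],None,fx=5.8,fy=5.8,interpolation=cv2.INTER_CUBIC)
h=np.zeros((600,800,3),np.uint8);h[:200,:792]=a[:200];h[210:210+319,:783]=b
cv2.imwrite('pics/c1.png',h)
```

```text
(no output)
```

View pics/c1.png

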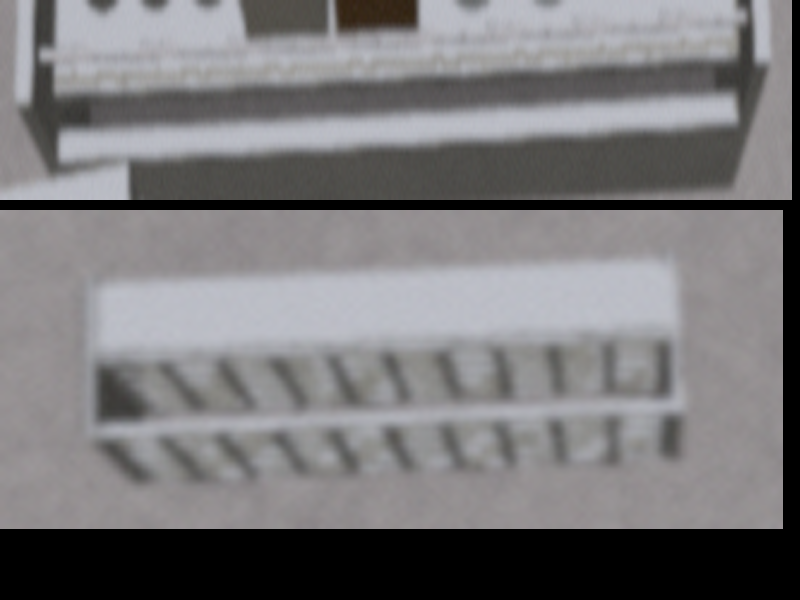

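Run:
```python
from h import *
P=camera_params('top')
A=lambda x,y,z:px2w(P,80+x/2.4,88+y/5,z)
B=lambda x,y,z:px2w(P,165+x/5.8,175+(y-210)/5.8,z)
def line(n,p,q):
    d=q-p;print(n,p.round(4),q.round(4),'mid',((p+q)/2).round(4),'len',np.linalg.norm(d).round(4),'yaw deg',np.degrees(np.arctan2(d[0],-d[1])).round(2))
line('paneltop',A(58,163,.085),A(738,122,.085))
line('panel bottom right end',A(735,188,0),A(735,188,0))
line('rack back top',B(92,282,.104),B(677,258,.104))
line('rack front top',B(92,436,.102),B(686,410,.102))
line('rack front top',B(92,428,.104),B(680,402,.104))
Q=lambda x,y,z:px2w(P,x/1.42,y/1.42,z).round(3)
print('boxes',[Q(*p,.144) for p in((110,178),(190,172),(198,250),(113,258))])
print('samples',[Q(*p,.09) for p in((497,200),(565,208))],Q(494,232,0),Q(560,245,0))
print('pump',Q(180,280,.15),Q(185,303,0),Q(150,290,.19)); print('tube',Q(505,275,.11),Q(497,292,0)); print('tip',Q(590,365,.1))
```

```text
paneltop [0.7867 0.4069 0.085 ] [ 0.7503 -0.3105  0.085 ] mid [0.7685 0.0482 0.085 ] len 0.7183 yaw deg -2.91
panel bottom right end [ 0.7501 -0.3298  0.    ] [ 0.7501 -0.3298  0.    ] mid [ 0.7501 -0.3298  0.    ] len 0.0 yaw deg 180.0
rack back top [0.5908 0.2175 0.104 ] [ 0.5812 -0.0255  0.104 ] mid [0.586 0.096 0.104] len 0.2432 yaw deg -2.28
rack front top [0.526  0.2204 0.102 ] [ 0.5167 -0.0237  0.102 ] mid [0.5213 0.0984 0.102 ] len 0.2443 yaw deg -2.18
rack front top [0.5289 0.2199 0.104 ] [ 0.5198 -0.0214  0.104 ] mid [0.5244 0.0992 0.104 ] len 0.2415 yaw deg -2.15
boxes [array([0.751, 0.446, 0.144]), array([0.751, 0.314, 0.144]), array([0.614, 0.303, 0.144]), array([0.612, 0.44 , 0.144])]
samples [array([ 0.68 , -0.206,  0.09 ]), array([ 0.656, -0.322,  0.09 ])] [ 0.651 -0.212  0.   ] [ 0.615 -0.333  0.   ]
pump [0.564 0.331 0.15 ] [0.561 0.374 0.   ] [0.541 0.363 0.19 ]
tube [ 0.539 -0.199  0.11 ] [ 0.534 -0.204  0.   ]
tip [ 0.378 -0.321  0.1  ]
```

```bash
cat >> h.py <<'E'
np.set_printoptions(suppress=True,precision=4)
def target(yaw,phi):
    n=np.array([np.cos(yaw),np.sin(yaw),0]);x=n*np.sin(phi)+np.array([0,0,-np.cos(phi)])
    z=np.array([-n[1],n[0],0]);return np.column_stack([x,np.cross(z,x),z])
def st():
    o=observe();return np.array(o['tool_pos']),Ro.from_rotvec(o['eef_rot']).as_matrix(),o
E
python3 - <<'E'
from h import *
p,R,o=st();print(R)
for s in(1,-1):
    T=target(np.radians(-2.5),np.radians(25))@np.diag([1,s,s])
    rv=Ro.from_matrix(R.T@T).as_rotvec();print(rv,np.degrees(np.linalg.norm(rv)))
E
```

```text
[[-0.9636 -0.0002  0.2675]
 [-0.2675  0.0011 -0.9636]
 [-0.0001 -1.     -0.0011]]
[-1.5397 -2.4171  0.2427] 164.78877947562714
[0.3159 0.1996 1.9881] 115.90479617419595
```

```bash
cat >> h.py <<'E'
def target(yaw,phi):
    n=np.array([np.cos(yaw),np.sin(yaw),0]);y=n*np.sin(phi)+np.array([0,0,-np.cos(phi)])
    z=np.array([n[1],-n[0],0]);return np.column_stack([np.cross(y,z),y,z])
E
python3 - <<'E'
from h import *
p,R,o=st()
T=target(np.radians(-2.3),np.radians(25));print(T)
print(Ro.from_matrix(R.T@T).as_rotvec())
# yaw about tool y then pitch about tool z
print(Ro.from_matrix(R.T@T).as_euler('YXZ'))
R1=R@Ro.from_rotvec([0,np.radians(90),0]).as_matrix()
# waypoints: shifts in rotated frame T
W=[[.40,-.30,.40],[.36,.097,.40],[.385,.097,.27]]
q=p
for w in W: w=np.array(w);print('start-frame',R.T@(w-q)*1e3,'T-frame',T.T@(w-q)*1e3);q=w
E
```

```text
[[-0.9056  0.4223 -0.0401]
 [ 0.0364 -0.017  -0.9992]
 [-0.4226 -0.9063  0.    ]]
[0.069  0.3057 0.4329]
[0.3109 0.0011 0.4366]
start-frame [-305.1467    4.2484 -128.9123] T-frame [-225.8228  109.8074 -216.0957]
start-frame [ -67.6548    0.4527 -393.2323] T-frame [  50.6627  -23.6244 -395.0749]
start-frame [-24.0809 129.9938   6.8358] T-frame [ 32.3009 128.377   -1.0033]
```

Emit:
{"op": "play_rows", "data": {"plan": [[[0,0,0,-30.5,0.4,-12.9,0],[0,0,0,-30.5,0.4,-12.9,0],[0,0,0,-30.5,0.4,-12.9,0],[0,0,0,-30.5,0.4,-12.9,0],[0,0,0,-30.5,0.4,-12.9,0]]]}}

```text
time: 0.57
tool_pos: [0.271, -0.4018, 0.4025]
eef_rot: [-0.283, 2.077, -2.077]
contact_force: [0.4, -0.4, -0.3]
grip_width: 0.501
```

Emit:
{"op": "play_rows", "data": {"plan": [[[0,0,0,-30.5,0.4,-12.9,0],[0,0,0,-30.5,0.4,-12.9,0],[0,0,0,-30.5,0.4,-12.9,0],[0,0,0,-30.5,0.4,-12.9,0],[0,0,0,-30.5,0.4,-12.9,0]]]}}

```text
time: 0.98
tool_pos: [0.4009, -0.2987, 0.4005]
eef_rot: [-0.283, 2.077, -2.077]
contact_force: [0.5, -0.2, 0.7]
grip_width: 0.502
```

Emit:
{"op": "play_rows", "data": {"plan": [[[0.0138,0.0611,0.0866,0,0,0,0],[0.0138,0.0611,0.0866,0,0,0,0],[0.0138,0.0611,0.0866,0,0,0,0],[0.0138,0.0611,0.0866,0,0,0,0],[0.0138,0.0611,0.0866,0,0,0,0]]]}}

```text
time: 1.4
tool_pos: [0.3999, -0.2999, 0.4005]
eef_rot: [0.489, 1.984, -2.003]
contact_force: [-0.0, 1.5, -0.5]
grip_width: 0.503
```

Emit:
{"op": "play_rows", "data": {"plan": [[[0,0,0,3.4,-1.6,-26.3,0],[0,0,0,3.4,-1.6,-26.3,0],[0,0,0,3.4,-1.6,-26.3,0],[0,0,0,3.4,-1.6,-26.3,0],[0,0,0,3.4,-1.6,-26.3,0]]]}}

```text
time: 1.82
tool_pos: [0.3859, -0.1667, 0.4002]
eef_rot: [0.482, 1.985, -2.005]
contact_force: [0.0, -0.3, 0.5]
grip_width: 0.503
```

Emit:
{"op": "play_rows", "data": {"plan": [[[0,0,0,3.4,-1.6,-26.3,0],[0,0,0,3.4,-1.6,-26.3,0],[0,0,0,3.4,-1.6,-26.3,0],[0,0,0,3.4,-1.6,-26.3,0],[0,0,0,3.4,-1.6,-26.3,0]]]}}

```text
time: 2.23
tool_pos: [0.3723, -0.0345, 0.4003]
eef_rot: [0.483, 1.985, -2.005]
contact_force: [-0.7, -0.0, 0.6]
grip_width: 0.501
```

Emit:
{"op": "play_rows", "data": {"plan": [[[0,0,0,3.4,-1.6,-26.3,0],[0,0,0,3.4,-1.6,-26.3,0],[0,0,0,3.4,-1.6,-26.3,0],[0,0,0,3.4,-1.6,-26.3,0],[0,0,0,3.4,-1.6,-26.3,0]]]}}

```text
time: 2.65
tool_pos: [0.3587, 0.0977, 0.4003]
eef_rot: [0.483, 1.984, -2.004]
contact_force: [0.4, -0.2, 0.3]
grip_width: 0.5
```

Emit:
{"op": "play_rows", "data": {"plan": [[[0,0,0,5.2,32.4,-0.3,0],[0,0,0,5.2,32.4,-0.3,0],[0,0,0,5.2,32.4,-0.3,0],[0,0,0,5.2,32.4,-0.3,0],[0,0,0,5.2,32.4,-0.3,0]]]}}

```text
time: 3.07
tool_pos: [0.4042, 0.096, 0.2411]
eef_rot: [0.482, 1.985, -2.004]
contact_force: [0.8, -0.2, 0.2]
grip_width: 0.501
```

Run:
```python
from h import *
p,R,o=st();print(p,R,o['joint_pos'])
im=get_image('scene')[:,:,::-1]; im2=get_image('wrist')[:,:,::-1]
a=cv2.resize(im[100:310,200:420],(440,420));b=cv2.resize(im2,(360,270))
h=np.zeros((420,800,3),np.uint8);h[:,:440]=a;h[:270,440:]=b;cv2.imwrite('pics/p1.png',h)
P=camera_params('scene');t=p+R[:,1]*.168;print(t,(w2px(P,t)-[200,100])*2)
```

```text
[0.4042 0.096  0.2411] [[-0.9054  0.4228 -0.0395]
 [ 0.0353 -0.0177 -0.9992]
 [-0.4231 -0.9061  0.0011]] [ 0.167  -0.2638  2.0485 -0.1096  0.9313  1.8235]
[0.4752 0.0931 0.0888] [242.6559 214.0433]
```

View pics/p1.png

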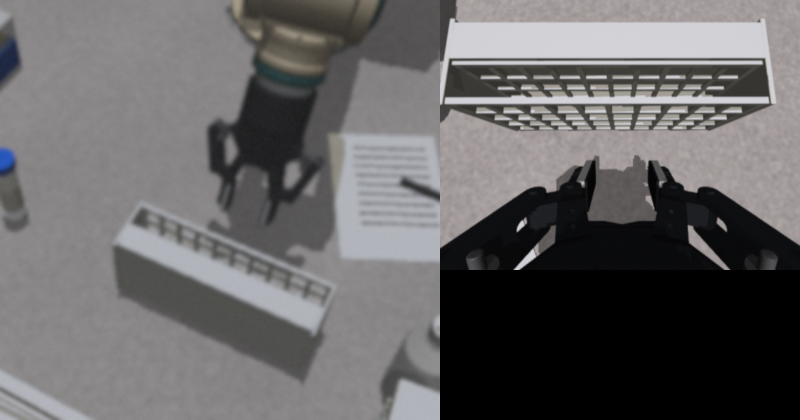

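Emit:
{"op": "play_rows", "data": {"plan": [[[0,0,0,-4.5,2.1,-0.8,0],[0,0,0,-4.5,2.1,-0.8,0],[0,0,0,-4.5,2.1,-0.8,0],[0,0,0,-4.5,2.1,-0.8,0],[0,0,0,-4.5,2.1,-0.8,0]]]}}

```text
time: 3.58
tool_pos: [0.4301, 0.0991, 0.2442]
eef_rot: [0.485, 1.983, -2.002]
contact_force: [-0.4, -0.2, 0.6]
grip_width: 0.501
```

Emit:
{"op": "play_rows", "data": {"plan": [[[0,0,0,-3.6,1.7,0,0],[0,0,0,-3.6,1.7,0,0],[0,0,0,-3.6,1.7,0,0],[0,0,0,-3.6,1.7,0,0],[0,0,0,-3.6,1.7,0,0]]]}}

```text
time: 4.0
tool_pos: [0.4495, 0.0982, 0.2425]
eef_rot: [0.482, 1.985, -2.005]
contact_force: [-1.5, 0.0, 1.4]
grip_width: 0.501
```

Emit:
{"op": "play_rows", "data": {"plan": [[[0,0,0,-3.6,1.7,0,0],[0,0,0,-3.6,1.7,0,0],[0,0,0,-3.6,1.7,0,0],[0,0,0,-3.6,1.7,0,0],[0,0,0,-3.6,1.7,0,0]]]}}

```text
time: 4.42
tool_pos: [0.4694, 0.0974, 0.2425]
eef_rot: [0.482, 1.984, -2.005]
contact_force: [-1.0, 0.0, 2.0]
grip_width: 0.499
```

Run:
```python
from h import *
im=get_image('scene')[:,:,::-1]; im2=get_image('wrist')[:,:,::-1]
a=cv2.resize(im[100:310,200:420],(440,420));b=cv2.resize(im2,(360,270))
h=np.zeros((420,800,3),np.uint8);h[:,:440]=a;h[:270,440:]=b;cv2.imwrite('pics/p2.png',h)
```

```text
(no output)
```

View pics/p2.png

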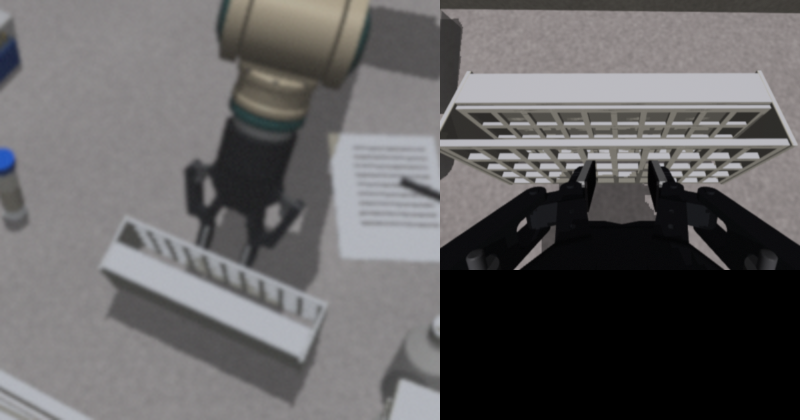

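Emit:
{"op": "play_rows", "data": {"plan": [[[0,0,0,-2.7,1.3,0,0],[0,0,0,-2.7,1.3,0,0],[0,0,0,-2.7,1.3,0,0],[0,0,0,-2.7,1.3,0,0],[0,0,0,-2.7,1.3,0,0]]]}}

```text
time: 4.93
tool_pos: [0.4843, 0.0968, 0.2423]
eef_rot: [0.482, 1.984, -2.005]
contact_force: [-0.3, 0.2, 0.7]
grip_width: 0.502
```

Emit:
{"op": "play_rows", "data": {"plan": [[[0,0,0,-2.7,1.3,0,0],[0,0,0,-2.7,1.3,0,0],[0,0,0,-2.7,1.3,0,0],[0,0,0,0,0,0,0],[0,0,0,0,0,0,0]]]}}

```text
time: 5.35
tool_pos: [0.493, 0.0964, 0.2419]
eef_rot: [0.482, 1.985, -2.005]
contact_force: [-0.6, 0.6, -0.1]
grip_width: 0.504
```

Run:
```python
from h import *
im=get_image('scene')[:,:,::-1]; im2=get_image('wrist')[:,:,::-1]
a=cv2.resize(im[100:310,200:420],(440,420));b=cv2.resize(im2,(360,270))
h=np.zeros((420,800,3),np.uint8);h[:,:440]=a;h[:270,440:]=b;cv2.imwrite('pics/p3.png',h)
```

```text
(no output)
```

View pics/p3.png

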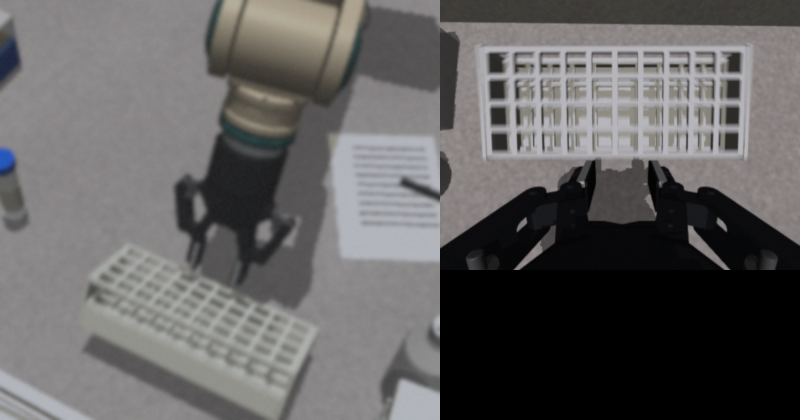

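Run:
```python
from h import *
p,R,o=st();P=camera_params('wrist')
for c in((481,47),(749,45),(487,159),(748,156)):
    print(px2w(P,(c[0]-440)*560/360,c[1]*420/270,.07))
S=camera_params('scene')
for c in((130,245),(318,322),(88,282)): print('s',px2w(S,c[0]/2+200,c[1]/2+100,.07))
print(p+R[:,1]*.168)
# panel bottom in wrist
for c in((450,22),(790,27)): print('shelf',px2w(P,(c[0]-440)*560/360,c[1]*420/270,.0))
```

```text
[0.6927 0.2304 0.07  ]
[ 0.6846 -0.0406  0.07  ]
[0.5796 0.2155 0.07  ]
[ 0.573  -0.0227  0.07  ]
s [ 0.5614 -0.0145  0.07  ]
s [0.5622 0.2205 0.07  ]
s [ 0.6273 -0.0353  0.07  ]
[0.5638 0.0934 0.0898]
shelf [0.7861 0.3345 0.    ]
shelf [ 0.7592 -0.1593  0.    ]
```

Emit:
{"op": "play_rows", "data": {"plan": [[[0,0,0,3.6,-1.7,0,0],[0,0,0,3.6,-1.7,0,0],[0,0,0,3.6,-1.7,0,0],[0,0,0,3.6,-1.7,0,0],[0,0,0,0,0,0,0]]]}}

```text
time: 5.87
tool_pos: [0.4763, 0.0971, 0.2422]
eef_rot: [0.482, 1.985, -2.005]
contact_force: [-0.7, -0.2, 1.2]
grip_width: 0.505
```

Run:
```python
from h import *
p,R,o=st();print(p);np.save('cp.npy',[1])
import pickle
im=get_image('scene')[:,:,::-1];P=camera_params('wrist'); im2=get_image('wrist')[:,:,::-1]
pickle.dump((P,camera_params('scene')),open('cam4.pkl','wb'))
a=cv2.resize(im[190:325,210:390],(400,300));b=cv2.resize(im2,(400,300))
h=np.zeros((600,800,3),np.uint8);h[:300,:400]=a;h[:300,400:]=b
h[300:,:]=cv2.resize(im2[20:308],(800,300))[:300]
cv2.imwrite('pics/p4.png',h)
```

```text
[0.4763 0.0971 0.2422]
```

View pics/p4.png

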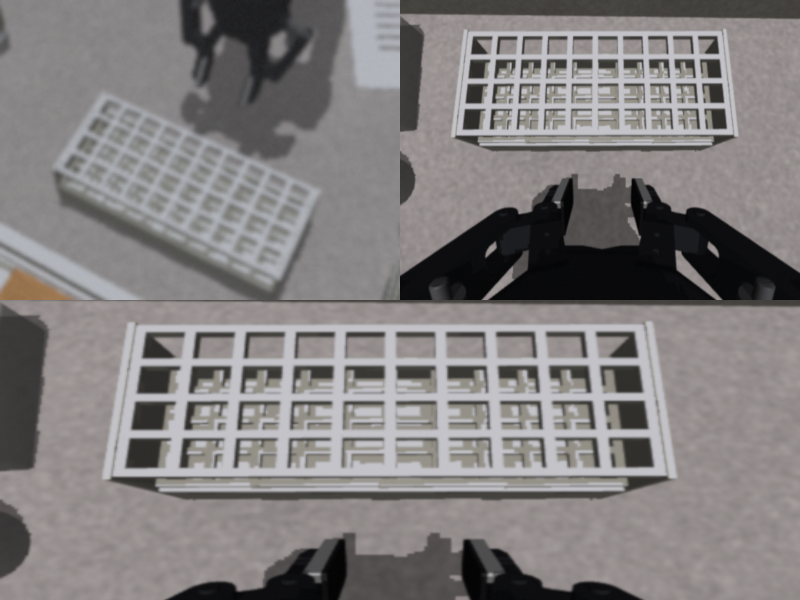

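Run:
```python
from h import *
import pickle
P,S=pickle.load(open('cam4.pkl','rb'))
for c in((128,323),(650,321),(108,478),(673,477)):
    print(px2w(P,c[0]*.7,(c[1]-300)*.96+20,.07))
for c in((420,14),(790,18)): print('shelf',px2w(P,(c[0]-400)*1.4,c[1]*1.4,0))
for c in((104,93),(320,190),(55,170),(275,280)): print('s',px2w(S,210+c[0]*.45,190+c[1]*.45,.07))
print(st()[0]+st()[1][:,1]*.168)
```

```text
[0.699  0.2163 0.07  ]
[ 0.6912 -0.0264  0.07  ]
[0.5976 0.2176 0.07  ]
[ 0.5888 -0.0221  0.07  ]
shelf [0.7856 0.3257 0.    ]
shelf [ 0.7611 -0.1638  0.    ]
s [ 0.5928 -0.0201  0.07  ]
s [0.6001 0.2223 0.07  ]
s [ 0.6931 -0.0226  0.07  ]
s [0.7031 0.2152 0.07  ]
[0.5479 0.0941 0.0901]
```

Emit:
{"op": "play_rows", "data": {"plan": [[[0.0025,0.005,0,7.2,13,-0.8,0],[0.0025,0.005,0,7.2,13,-0.8,0],[0,0,0,7.2,13,-0.8,0],[0,0,0,7.2,13,-0.8,0],[0,0,0,7.2,13,-0.8,0]]]}}

```text
time: 6.38
tool_pos: [0.4722, 0.1012, 0.1675]
eef_rot: [0.495, 1.986, -2.011]
contact_force: [0.6, 0.1, -0.2]
grip_width: 0.503
```

Emit:
{"op": "play_rows", "data": {"plan": [[[0,0,0,-4.5,2.1,0,0],[0,0,0,-4.5,2.1,0,0],[0,0,0,-4.5,2.1,0,0],[0,0,0,-4.5,2.1,0,0],[0,0,0,-4.5,2.1,0,0]]]}}

```text
time: 6.8
tool_pos: [0.498, 0.0999, 0.1693]
eef_rot: [0.496, 1.985, -2.01]
contact_force: [-0.4, -0.0, 1.0]
grip_width: 0.499
```

Emit:
{"op": "play_rows", "data": {"plan": [[[0,0,0,-3.6,1.7,0,0],[0,0,0,-3.6,1.7,0,0],[0,0,0,-3.6,1.7,0,0],[0,0,0,-3.6,1.7,0,0],[0,0,0,-3.6,1.7,0,0]]]}}

```text
time: 7.22
tool_pos: [0.517, 0.0989, 0.168]
eef_rot: [0.494, 1.986, -2.012]
contact_force: [-1.9, 0.4, 2.1]
grip_width: 0.506
```

Emit:
{"op": "play_rows", "data": {"plan": [[[0,0,0,-3.6,1.7,0,0],[0,0,0,-3.6,1.7,0,0],[0,0,0,-3.6,1.7,0,0],[0,0,0,-3.6,1.7,0,0],[0,0,0,-3.6,1.7,0,0]]]}}

```text
time: 7.63
tool_pos: [0.537, 0.0979, 0.1679]
eef_rot: [0.494, 1.986, -2.012]
contact_force: [-1.4, 1.0, 1.1]
grip_width: 0.501
```

Run:
```python
from h import *
p,R,o=st();print(p,p+R[:,1]*.168, R[:,2])
import pickle
im=get_image('scene')[:,:,::-1];P=camera_params('wrist'); im2=get_image('wrist')[:,:,::-1]
pickle.dump((P,camera_params('scene')),open('cam5.pkl','wb'))
a=cv2.resize(im[190:370,160:400],(400,300));b=cv2.resize(im2,(400,300))
h=np.zeros((300,800,3),np.uint8);h[:300,:400]=a;h[:300,400:]=b
cv2.imwrite('pics/p5.png',h)
```

```text
[0.537  0.0979 0.1679] [0.608  0.094  0.0157] [-0.0511 -0.9987  0.0016]
```

View pics/p5.png

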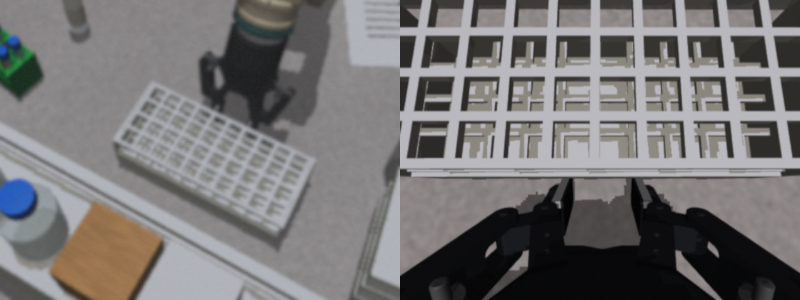

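Emit:
{"op": "play_rows", "data": {"plan": [[[0,0,0,-3.6,1.7,0,0],[0,0,0,-3.6,1.7,0,0],[0,0,0,-3.6,1.7,0,0],[0,0,0,-3.6,1.7,0,0],[0,0,0,-3.6,1.7,0,0]]]}}

```text
time: 8.15
tool_pos: [0.5569, 0.0968, 0.1677]
eef_rot: [0.494, 1.986, -2.012]
contact_force: [-2.1, 0.2, -0.7]
grip_width: 0.5
```

Emit:
{"op": "play_rows", "data": {"plan": [[[0,0,0,-2.3,1.1,0,0],[0,0,0,-2.3,1.1,0,0],[0,0,0,-2.3,1.1,0,0],[0,0,0,-2.3,1.1,0,0],[0,0,0,-2.3,1.1,0,0]]]}}

```text
time: 8.57
tool_pos: [0.5695, 0.0962, 0.1677]
eef_rot: [0.494, 1.986, -2.012]
contact_force: [-0.4, -0.6, -0.1]
grip_width: 0.501
```

Emit:
{"op": "play_rows", "data": {"plan": [[[0,0,0,-1.35,0.63,0,0],[0,0,0,-1.35,0.63,0,0],[0,0,0,-1.35,0.63,0,0],[0,0,0,-1.35,0.63,0,0],[0,0,0,-1.35,0.63,0,0]]]}}

```text
time: 8.98
tool_pos: [0.5768, 0.0958, 0.1677]
eef_rot: [0.494, 1.986, -2.012]
contact_force: [-0.4, -0.1, 0.3]
grip_width: 0.502
```

Emit:
{"op": "play_rows", "data": {"plan": [[[0,0,0,-0.9,0.42,0,0],[0,0,0,-0.9,0.42,0,0],[0,0,0,-0.9,0.42,0,0],[0,0,0,-0.9,0.42,0,0],[0,0,0,-0.9,0.42,0,0]]]}}

```text
time: 9.4
tool_pos: [0.5818, 0.0956, 0.1677]
eef_rot: [0.494, 1.986, -2.012]
contact_force: [-1.4, -0.7, -0.2]
grip_width: 0.505
```

Run:
```python
from h import *
p,R,o=st();print(p,p+R[:,1]*.168)
im=get_image('scene')[:,:,::-1];t=get_image('top')[:,:,::-1]
a=cv2.resize(im[225:365,170:357],None,fx=2.13,fy=2.13,interpolation=cv2.INTER_CUBIC)
b=cv2.resize(t[100:200,150:310],None,fx=2.5,fy=2.98,interpolation=cv2.INTER_CUBIC)
h=np.zeros((300,800,3),np.uint8);h[:298,:398]=a[:298,:398];h[:298,400:]=b[:298]
cv2.imwrite('pics/p6.png',h)
```

```text
[0.5818 0.0956 0.1677] [0.6527 0.0917 0.0155]
```

View pics/p6.png

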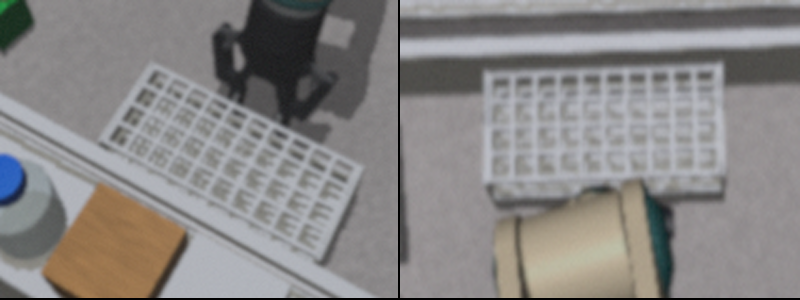

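Run:
```python
from h import *
P=camera_params('top');f=lambda x,y,z:px2w(P,150+(x-400)/2.5,100+y/2.98,z)
print(f(487,72,.07),f(722,65,.07),f(400,57,.085),f(800,45,.085))
```

```text
[0.7681 0.2081 0.07  ] [ 0.7549 -0.0334  0.07  ] [0.7818 0.2922 0.085 ] [ 0.7598 -0.1134  0.085 ]
```

Emit:
{"op": "play_rows", "data": {"plan": [[[0,0,0,-0.9,0.42,0,0],[0,0,0,-0.9,0.42,0,0],[0,0,0,-0.9,0.42,0,0],[0,0,0,0,0,0,0],[0,0,0,0,0,0,0]]]}}

```text
time: 9.92
tool_pos: [0.5848, 0.0954, 0.1677]
eef_rot: [0.495, 1.986, -2.011]
contact_force: [-1.0, -0.5, -0.4]
grip_width: 0.5
```

Emit:
{"op": "play_rows", "data": {"plan": [[[0,0,0,-0.54,0.25,0,0],[0,0,0,-0.54,0.25,0,0],[0,0,0,-0.54,0.25,0,0],[0,0,0,-0.54,0.25,0,0],[0,0,0,0,0,0,0]]]}}

```text
time: 10.33
tool_pos: [0.5871, 0.0953, 0.1677]
eef_rot: [0.494, 1.986, -2.012]
contact_force: [-0.5, 1.4, 0.6]
grip_width: 0.501
```

Emit:
{"op": "play_rows", "data": {"plan": [[[0,0,0,-0.36,0.17,0,0],[0,0,0,-0.36,0.17,0,0],[0,0,0,-0.36,0.17,0,0],[0,0,0,-0.36,0.17,0,0],[0,0,0,0,0,0,0]]]}}

```text
time: 10.75
tool_pos: [0.5887, 0.0952, 0.1677]
eef_rot: [0.494, 1.986, -2.012]
contact_force: [-1.1, -0.2, -0.5]
grip_width: 0.499
```

Emit:
{"op": "play_rows", "data": {"plan": [[[0,0,0,-0.36,0.17,0,0],[0,0,0,-0.36,0.17,0,0],[0,0,0,-0.36,0.17,0,0],[0,0,0,-0.36,0.17,0,0],[0,0,0,0,0,0,0]]]}}

```text
time: 11.17
tool_pos: [0.5898, 0.0954, 0.1677]
eef_rot: [0.492, 1.987, -2.013]
contact_force: [-10.3, 0.3, 6.1]
grip_width: 0.499
```

Emit:
{"op": "play_rows", "data": {"plan": [[[0,0,0,-0.36,0.17,0,0],[0,0,0,0,0,0,0],[0,0,0,0,0,0,0],[0,0,0,0,0,0,0],[0,0,0,0,0,0,0]]]}}

```text
time: 11.58
tool_pos: [0.5899, 0.0954, 0.1677]
eef_rot: [0.492, 1.987, -2.013]
contact_force: [-12.5, 1.0, 8.4]
grip_width: 0.499
```

Emit:
{"op": "play_rows", "data": {"plan": [[[0,0,0,0.9,-0.42,0,0],[0,0,0,1.8,-0.84,0,0],[0,0,0,3.6,-1.7,0,0],[0,0,0,9,-4.2,0,0],[0,0,0,13.6,-6.3,0,0]]]}}

```text
time: 12.0
tool_pos: [0.5589, 0.0966, 0.1679]
eef_rot: [0.496, 1.985, -2.011]
contact_force: [0.7, 0.9, 0.1]
grip_width: 0.497
```

Emit:
{"op": "play_rows", "data": {"plan": [[[0,0,0,18,-8.4,0,0],[0,0,0,27,-12.6,0,0],[0,0,0,27,-12.6,0,0],[0,0,0,0,-30,0,0],[0,0,0,0,-30,0,0]]]}}

```text
time: 12.42
tool_pos: [0.4519, 0.1021, 0.2206]
eef_rot: [0.49, 1.988, -2.015]
contact_force: [0.8, 0.4, 0.7]
grip_width: 0.503
```

Emit:
{"op": "play_rows", "data": {"plan": [[[0,0,0,0,-30,0,0],[0,0,0,0,-30,0,0],[0,0,0,0,-20,0,0],[0,0,0,0,0,0,0],[0,0,0,0,0,0,0]]]}}

```text
time: 12.83
tool_pos: [0.4202, 0.104, 0.2955]
eef_rot: [0.497, 1.984, -2.009]
contact_force: [0.6, -0.3, -0.2]
grip_width: 0.5
```

Run:
```python
from h import *
print(st()[0],st()[2]['time'])
im=get_image('scene')[:,:,::-1];t=get_image('top')[:,:,::-1]
cv2.imwrite('pics/full.png',t)
h=np.zeros((600,800,3),np.uint8)
h[:300,:400]=cv2.resize(im,(400,300));h[:300,400:]=cv2.resize(t,(400,300))
h[300:]=cv2.resize(t[95:170,150:350],(800,300),interpolation=cv2.INTER_CUBIC)
cv2.imwrite('pics/p7.png',h)
```

```text
[0.4202 0.104  0.2955] 12.8333
```

View pics/p7.png

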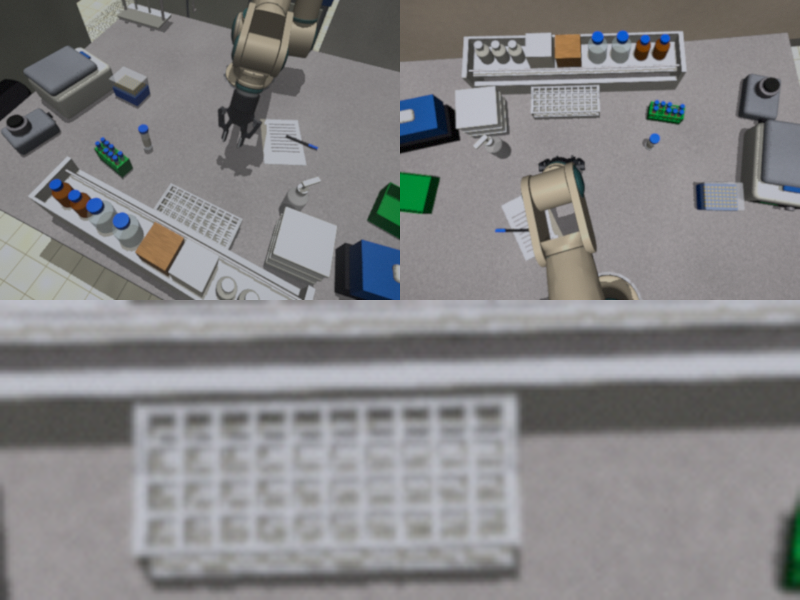

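Run:
```python
from h import *
P=camera_params('top')
g=np.mean([get_image('top').mean(2) for _ in range(6)],0)
A=[];B=[]
for u in range(188,278):
    c=np.interp(np.arange(110,124,.1),np.arange(420),g[:,u])
    i=20+np.argmin(c[20:110]); d=np.gradient(c)
    a=110+.1*(max(0,i-40)+np.argmin(d[max(0,i-40):i])); b=110+.1*(i+np.argmax(d[i:i+40]))
    A.append(px2w(P,u,a,.085));B.append(px2w(P,u,b,.07))
def fit(X):
    X=np.array(X);m=np.ones(len(X),bool)
    for _ in range(5):
        k=np.polyfit(X[m,1],X[m,0],1);r=X[:,0]-np.polyval(k,X[:,1]);m=abs(r)<max(2*r[m].std(),.0005)
    return k,np.polyval(k,.087),r[m].std(),m.sum()
for X in(A,B):print(fit(X))
C=[]
for u in list(range(110,180))+list(range(285,375)):
    c=g[100:126,u]; cc=np.interp(np.arange(100,126,.1),np.arange(100,126),c);C.append(px2w(P,u,100+.1*np.argmin(np.gradient(cc)),.085))
print(fit(C))
# near deck edge
D=[]
for u in range(190,276):
    cc=np.interp(np.arange(150,170,.1),np.arange(420),g[:,u]);D.append(px2w(P,u,150+.1*np.argmin(np.gradient(cc)),.07))
print(fit(D))
```

```text
(array([0.0522, 0.7676]), np.float64(0.7721472293020719), np.float64(0.000824568250526309), np.int64(88))
(array([0.0513, 0.7668]), np.float64(0.7712886978156843), np.float64(0.0008617356159947133), np.int64(88))
(array([0.0874, 0.7725]), np.float64(0.7800947013334893), np.float64(0.011562283768030323), np.int64(153))
(array([0.0525, 0.6509]), np.float64(0.6554676442286071), np.float64(0.0007867570113391624), np.int64(78))
```

```bash
python3 -c "
from bench import *
print(job_done())"
```

```text
the job is handed in; nothing more can be done
None
```

The rack is standing on its feet, holes up, with its long side flush against the front of the reagent shelf. I handed the job in about 13 s into the 48 s allowed.

- **Method:** I tipped the rack upright with the half-open fingertips at about 90 mm height. I then lowered them and pushed it slowly back until the contact force rose to about 12 N along the push. After that I backed the arm clear.
- **Alignment:** In the last top-camera pictures, the rack's far edge and the shelf panel differ in angle by about 0.05°. The deck edge is about 1 mm from the panel line, where its 2 mm setback would put it.
- **Other objects:** They look unmoved in the last scene and top pictures. I judged that by eye and did not measure it.
- **Checks that disagreed:** One early corner measurement was off because that picture caught the rack still falling. A rougher reading by eye of the last picture suggested about 0.6° of tilt, but the edge fit above did not confirm it. One extra fit of the shelf edge, taken outside the rack's span, was noisy and I did not use it.

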